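# Sort out the reject glass blanks and hold the good one in the inspection beam

## Task

Three glass blanks stand on the blue tile of this jeweller's bench: put the two rejects, marked with a red dot on top, into the green scrap bin without dropping them. Then take the good, unmarked blank by its white frosted faces only, never touching its clear polished faces with the fingers, and hold it upright and still in the lamp's light path, midway between lamp and screen, so that the beam passes squarely through the middle of its polished faces. Finish while holding it there, clear of the light bench, and leave the hammer, pliers and loupe where they are.

Things in the scene. Friction and masses are not known exactly. Their poses are not given: they have to be found in the camera images.
- tile: fixed blue ceramic tile lying on the bench, 120 mm (its x) by 280 mm (its y), 8 mm thick; the blanks stand on it in a row along its y, about 90 mm apart, each turned at random. Origin: centre of its underside, on the bench top.
- good: upright block of blue-green clear glass, 20 mm (its x) by 30 mm (its y) by 60 mm tall (z), about 90 g. Origin: centre of its underside. Clear polished faces look along its +x and -x (20 mm apart); opaque white frosted faces, 4 mm thick layers, at +y and -y (30 mm apart). No mark on top: the good blank, to be held with its x axis (either way round) along the beam.
- good_center (a point): centre of the good blank, 30 mm above its underside; to be brought to beam_mid.
- good_windows: the two polished window faces of the good blank, as one part fixed to it (origin and axes as body good), each 18 mm wide, set in 6 mm from the block's frosted sides; the fingers must not touch them.
- good_frost: the two frosted faces of the good blank, as one part fixed to it (origin and axes as body good), 20 mm wide and 60 mm tall each; grip here, closing along its y (30 mm).
- reject_a: upright block of blue-green clear glass, 20 mm (its x) by 30 mm (its y) by 60 mm tall (z), about 90 g. Origin: centre of its underside. Clear polished faces look along its +x and -x (20 mm apart); opaque white frosted faces, 4 mm thick layers, at +y and -y (30 mm apart). It carries a red dot, 19 mm across, on its top: a reject. It may be gripped by any faces.
- reject_a_center (a point): centre of reject_a, 30 mm above its underside.
- reject_b: upright block of blue-green clear glass, 20 mm (its x) by 30 mm (its y) by 60 mm tall (z), about 90 g. Origin: centre of its underside. Clear polished faces look along its +x and -x (20 mm apart); opaque white frosted faces, 4 mm thick layers, at +y and -y (30 mm apart). It carries a red dot, 19 mm across, on its top: a reject. It may be gripped by any faces.
- reject_b_center (a point): centre of reject_b, 30 mm above its underside.
- scrap_bin: fixed green open-topped bin, 180 mm (its x) by 140 mm (its y) by 40 mm high outside, walls and floor 5 mm thick (inside 170 by 130 mm). Origin: centre of its underside. It stands on the robot's left or right, on the other side than the light bench.
- light_bench: fixed light bench: dark base plate 300 mm (its x) by 90 mm (its y), 12 mm thick, with a grey lamp box towards its -x end (front of its lens at x = -64 mm, top 93 mm above the bench) and a white upright screen, 80 mm wide, at its +x end (its lamp-side face at x = 102 mm, top 90 mm above the bench). The beam, a thin yellow line, 8 mm across, runs along its x axis 70 mm above the bench. Origin: centre of the plate's underside.
- beam_mid (a point): point on the beam midway between lamp and screen: 15 mm along +x from the light bench's origin, 70 mm above the bench top; axes as the light bench. About 80 mm are free to either side along the beam, and there are 58 mm below the beam down to the base plate.
- hammer: bystander: wooden-handled hammer, 220 mm long, lying beyond the tile, on the side away from the robot; leave it. Origin: middle of its length, on the bench.
- pliers: bystander: blue-handled pliers, 145 mm long, 12 mm high, lying beyond the tile, on the side away from the robot; leave them. Origin: underside, between the handles.
- loupe: bystander: black loupe, a disc 34 mm across and 24 mm high; leave it. Origin: centre of its underside.
Mind the look-alikes: they are no part of the job. What is shaped like the reject_b but orange or purple is not meant. What is shaped like the reject_a but yellow is not meant.

How it is judged:
By the outcome, as a careful person would: the job done as asked, in the order asked, and still so for the second after the job is handed in, while the arm keeps its last pose, push and grip.
It also fails if it takes over 61 s, if anything falls off the work surface, if the arm or the gripper's body presses on something with over 40 N, if the wrist force passes 120 N, or if a joint passes its speed limit or range.

## Robot

A 6-joint arm with a two-finger parallel gripper is mounted at the origin on the work surface. World frame = base frame: x ahead of the robot, y to its left, z up, the work surface at z = 0. Lengths are in m, angles in rad, forces in N, time in s.
With the tool pointing down it reaches from about 0.275 to 0.975 m from the base axis. Payload 8.4 kg.
Tool frame: the origin (TCP) lies between the finger pads; the fingertips stand 11 mm ahead of it and the grasp point (between the pads) lies 8 mm behind it (robot.tcp_to_tips is the distance from the TCP to the fingertips, in m); z points along the fingers, y is the line along which they close (so a half turn about z gives the same grasp; the last joint's range is limited). The gripper opens to 92 mm and grips with 3 to 60 N. Pads are 20 mm wide; open, the fingers measure 128 mm over their backs; the gripper's body (75 mm by 189 mm) begins 69 mm behind the grasp point.
Start: joints at [1.28, 0.353, 1.633, -0, 1.155, -0.002], TCP at [0.178, 0.599, 0.226] pointing down, gripper open.
Joint ranges: [-2.63, 2.63], [-0.92, 2.1], [0.06, 2.66], [-1.3, 4.44], [0, 2.69], [-3.02, 3.02]. Speed limits (rad/s): [2.22, 2.22, 2.79, 3.14, 3.14, 3.14].

## Interface

Orientations are given as a rotation vector (axis times angle).
In Python, from bench import robot gives the robot as it stands. The module is installed in compiled form; this text tells all that it offers. Calls block until the motion is done:
- robot.move_ptp(position, orientation): joint-space move of the TCP to a pose.
- robot.servo_line(position, attitude=None, rate=0.15): straight line of the TCP; attitude=None keeps the orientation; rate is the mean speed in m/s.
- robot.move_j(angles): joint-space move.
- robot.move_gripper(opening): finger opening in m; the grip force is fixed at half the most; returns when the fingers have stopped.
- robot.dwell(seconds).
- robot.ik(position, orientation): joint angles nearest the present ones, or None.
- robot.sense(): the state.
- robot.camera(name): name is "scene" or "side" or "wrist"; returns a dict with "pixels" (384x512x3 uint8, blue, green, red), "camera_matrix" (3x3 intrinsics, pixels), "cam_to_world" (4x4, takes a point from camera to world coordinates); the wrist camera has in their place "mount" (4x4, takes a point from camera to tool coordinates, whose origin is the TCP and whose axes are the flange's). Camera axes: x right, y down, z forward; pixel columns grow to the right and rows downward; lengths in m; the calibration is good to about 2 mm. A picture is of the moment at which its call begins: read the wrist's pose just before it. There is no depth.
A pose or a line that the arm cannot do raises robot.IKError and nothing moves.
- robot.finish_job(): hands the job in; it is judged then, once.
The state is a dict: "clock": time; "joint_pos": joint angles; "dq": joint speeds; "effort": joint torques, N m; "position": TCP position; "eef_rot": TCP orientation; "wrist_force": force on the tool from outside, world axes, zero at the start; "wrist_torque": the same for the moment, N m; "gripper_width": finger opening in m; "grip_force": force on a finger pad.
Only numpy, scipy, OpenCV 4.12 (cv2) and the standard library are available. Lean on these libraries where they do the work, as an engineer would, in place of code of your own. Each camera call takes 0.05 s, during which the arm holds its last target. There are 200 camera calls.

## Working session

There is one attempt and no reset: what is moved stays moved. The work goes in short steps, each a Python script; the robot and the scene stay as the last script left them, time stands still between calls to the robot, and variables do not carry over. Pictures are saved under pics/ and viewed, at most 10 in all, crops included, and the job is handed in when it is done.

```bash
mkdir -p pics; cat > h.py <<'E'
from bench import robot
import numpy as np, cv2
from scipy.spatial.transform import Rotation as R
def snap(n,f=None):
    s=robot.sense(); c=robot.camera(n); K=np.array(c["camera_matrix"])
    if n=="wrist":
        T=np.eye(4);T[:3,:3]=R.from_rotvec(s["eef_rot"]).as_matrix();T[:3,3]=s["position"];M=T@np.array(c["mount"])
    else: M=np.array(c["cam_to_world"])
    if f: cv2.imwrite("pics/"+f,c["pixels"])
    return c["pixels"],K,M
def plane(uv,K,M,z):
    uv=np.atleast_2d(np.asarray(uv,float)); d=np.c_[uv,np.ones(len(uv))]@np.linalg.inv(K).T@M[:3,:3].T
    o=M[:3,3]; return o+d*((z-o[2])/d[:,2:3])
E
python3 - <<'E'
from h import *
for n in("scene","side","wrist"):
    im,K,M=snap(n,n+".png"); np.savez("pics/"+n,im=im,K=K,M=M); print(n,M.round(3).tolist(),K.round(1).tolist())
a=cv2.imread("pics/scene.png");b=cv2.imread("pics/side.png");print(a.shape)
s=robot.sense();print(s["clock"],s["eef_rot"],s["gripper_width"])
E
```

```text
scene [[0.502, 0.562, -0.658, 1.165], [0.865, -0.336, 0.373, -0.366], [-0.012, -0.756, -0.655, 0.7], [0.0, 0.0, 0.0, 1.0]] [[419.8, 0.0, 256.7], [0.0, 419.8, 184.3], [0.0, 0.0, 1.0]]
side [[0.677, -0.56, 0.477, 0.02], [-0.736, -0.503, 0.454, -0.529], [-0.014, -0.658, -0.753, 0.927], [0.0, 0.0, 0.0, 1.0]] [[451.5, 0.0, 260.5], [0.0, 451.5, 188.1], [0.0, 0.0, 1.0]]
wrist [[0.285, 0.929, 0.238, 0.11], [0.959, -0.275, -0.074, 0.619], [-0.003, 0.249, -0.968, 0.385], [0.0, 0.0, 0.0, 1.0]] [[332.1, 0.0, 255.0], [0.0, 332.1, 193.6], [0.0, 0.0, 1.0]]
(384, 512, 3)
0.15 [-4.52056085e-01 -3.10877348e+00  1.64894385e-03] 0.09217089926145922
```

View pics/scene.png

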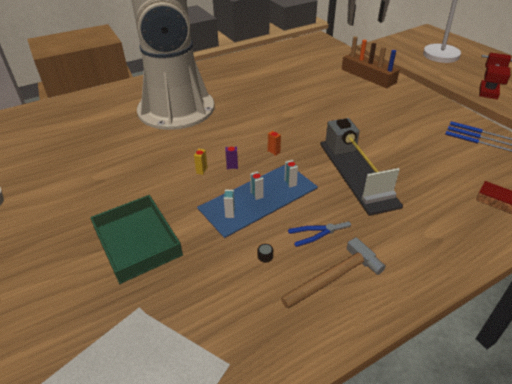

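View pics/side.png

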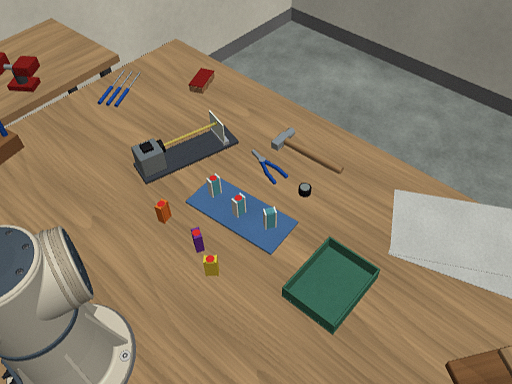

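The scene view shows the light bench on the robot's left (beam about (350,145)–(385,180)) and the bin on its right (137,237). The unmarked blank is at the bin end (229,205). The two red-dotted rejects are at (257,185) and (291,173). The side view agrees: good at (269,217), rejects at (238,204) and (214,185). I'll take a coarse fix, then move the wrist camera over each area.

```bash
python3 - <<'E'
from h import *
for n in("scene","side"):
    d=np.load(f"pics/{n}.npz");im,K,M=d["im"],d["K"],d["M"]
    hsv=cv2.cvtColor(im,cv2.COLOR_BGR2HSV)
    for nm,lo,hi,z,amin in(("tile",(100,120,60),(118,255,255),.008,900),("bin",(65,60,20),(88,255,200),.02,900),("beam",(20,110,140),(32,255,255),.07,15),("red",(0,150,120),(7,255,255),.068,8),("red2",(172,150,120),(180,255,255),.068,8)):
        m=cv2.inRange(hsv,lo,hi)
        if nm=="tile": m=cv2.morphologyEx(m,cv2.MORPH_CLOSE,np.ones((9,9)))
        for c in cv2.findContours(m,0,2)[0]:
            if len(c)<3 or cv2.contourArea(c)<amin: continue
            r=cv2.minAreaRect(c); b=cv2.boxPoints(r)
            print(n,nm,np.round(r[0]),cv2.contourArea(c),plane(r[0],K,M,z)[0,:2].round(3),plane(b,K,M,z)[:,:2].round(3).tolist() if amin>10 else "")
E
```

```text
scene tile [258. 199.] 2578.0 [0.517 0.003] [[0.469, -0.133], [0.435, 0.188], [0.567, 0.145], [0.583, -0.145]]
scene bin [136. 234.] 3185.0 [ 0.489 -0.287] [[0.387, -0.362], [0.37, -0.201], [0.583, -0.219], [0.585, -0.357]]
scene beam [198. 164.] 75.5 [ 0.39  -0.092] [[0.35, -0.084], [0.359, -0.068], [0.428, -0.1], [0.42, -0.114]]
scene beam [367. 158.] 36.0 [0.587 0.275] [[0.533, 0.284], [0.53, 0.292], [0.637, 0.266], [0.639, 0.259]]
scene red [256. 176.] 16.5 [0.502 0.01 ] 
scene red [291. 164.] 15.5 [0.505 0.105] 
scene red [199. 152.] 11.0 [ 0.347 -0.068] 
scene red [231. 148.] 9.0 [0.372 0.009] 
scene red [274. 134.] 17.5 [0.376 0.137] 
side tile [241. 212.] 3216.5 [0.509 0.007] [[0.433, 0.139], [0.558, 0.192], [0.582, -0.121], [0.467, -0.15]]
side bin [330. 282.] 4997.0 [ 0.494 -0.289] [[0.396, -0.219], [0.609, -0.198], [0.595, -0.36], [0.396, -0.365]]
side beam [210. 258.] 37.5 [ 0.335 -0.069] [[0.333, -0.049], [0.352, -0.071], [0.336, -0.088], [0.317, -0.067]]
side beam [189. 134.] 99.0 [0.58  0.277] [[0.506, 0.302], [0.663, 0.262], [0.657, 0.25], [0.5, 0.291]]
side red [209. 259.] 20.5 [ 0.335 -0.067] 
side red [196. 232.] 21.5 [0.364 0.009] 
side red [160. 204.] 20.5 [0.363 0.138] 
side red [238. 198.] 20.0 [0.505 0.01 ] 
side red [213. 177.] 19.0 [0.509 0.106] 
side red [22. 81.] 59.0 [0.389 0.873] 
side red [201.  77.] 179.0 [0.789 0.457] 
side red [24. 62.] 139.0 [0.448 0.974]
```

```bash
python3 - <<'E'
from h import *
for n,p in(("wb",(.56,.28,.28)),("wt",(.48,.0,.25))):
    robot.move_ptp(p,(0,np.pi,0)); robot.dwell(.3)
    im,K,M=snap("wrist",n+".png"); np.savez("pics/"+n,im=im,K=K,M=M)
    s=robot.sense(); print(s["clock"],s["position"],s["joint_pos"],M[:3,3])
E
```

```text
2.3167 [0.55978808 0.28036853 0.27994049] [ 4.61933187e-01  3.09977578e-01  1.57122528e+00 -6.78687442e-06
  1.26046901e+00 -1.10947055e+00] [0.48886151 0.28011444 0.43962123]
3.7917 [0.48020601 0.00051411 0.2499362 ] [-2.08395333e-03  9.94268883e-02  1.90543731e+00  4.69297473e-05
  1.13685556e+00 -1.57378653e+00] [4.09416018e-01 2.35712207e-04 4.09635949e-01]
```

View pics/wb.png

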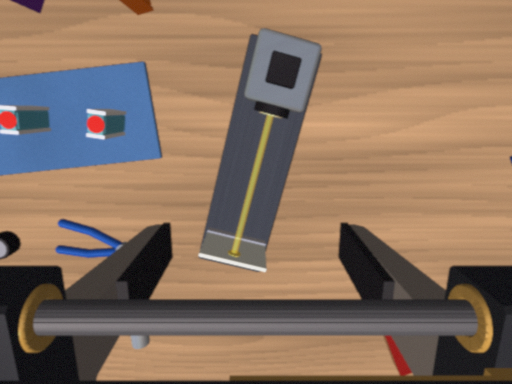

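View pics/wt.png

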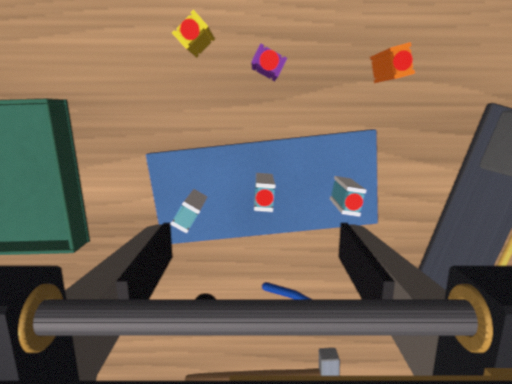

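wb: light bench with the beam running from (270,115) to (235,255). wt: good blank at (187,216), rejects with dots at (264,198) and (353,201), bin at left. Next I'll enlarge the tile area and measure.

```bash
python3 - <<'E'
from h import *
d=np.load("pics/wt.npz");im,K,M=d["im"],d["K"],d["M"]
cv2.imwrite("pics/crop.png",cv2.resize(im[165:245,155:385],None,fx=3.4,fy=3.4,interpolation=cv2.INTER_CUBIC))
hsv=cv2.cvtColor(im,cv2.COLOR_BGR2HSV)
def blobs(m,amin):
    return [cv2.minAreaRect(c) for c in cv2.findContours(m,0,2)[0] if cv2.contourArea(c)>amin]
for r in blobs(cv2.inRange(hsv,(0,180,150),(7,255,255))|cv2.inRange(hsv,(173,180,150),(180,255,255)),60): print("red",np.round(r[0]),plane(r[0],K,M,.068)[0])
m=cv2.inRange(hsv,(0,0,165),(180,70,255)); m[:165]=0;m[245:]=0;m[:,:155]=0;m[:,385:]=0
for r in blobs(m,10): print("white",r, plane(cv2.boxPoints(r),K,M,.068)[:,:2].round(4).tolist())
m=cv2.inRange(hsv,(100,120,60),(118,255,255)); 
r=max(blobs(cv2.morphologyEx(m,cv2.MORPH_CLOSE,np.ones((15,15))),500),key=lambda r:r[1][0]*r[1][1]); print("tile",plane(cv2.boxPoints(r),K,M,.008)[:,:2])
print("vals",im[216,187],im[205,194],im[228,181],im[200,193])
d=np.load("pics/wb.npz");im,K,M=d["im"],d["K"],d["M"];hsv=cv2.cvtColor(im,cv2.COLOR_BGR2HSV)
for c in cv2.findContours(cv2.inRange(hsv,(20,100,100),(34,255,255)),0,2)[0]:
    if cv2.contourArea(c)>100:
        r=cv2.minAreaRect(c);b=cv2.boxPoints(r);i=np.argsort(b[:,1]);e=np.array([b[i[:2]].mean(0),b[i[2:]].mean(0)]);w=plane(e,K,M,.07)
        print("beam",e.round(1).tolist(),w[:,:2],"len",np.linalg.norm(w[1]-w[0]),"mid",w.mean(0),"ang",np.degrees(np.arctan2(*(w[1]-w[0])[[1,0]])))
E
```

```text
red [354. 201.] [0.5053393  0.10525042 0.068     ]
red [264. 197.] [0.50081553 0.00992056 0.068     ]
red [402.  60.] [0.36416474 0.14101912 0.068     ]
red [269.  60.] [0.36409212 0.01284875 0.068     ]
red [190.  29.] [ 0.33706927 -0.06214503  0.068     ]
white ((178.7461395263672, 226.5692596435547), (19.72152328491211, 4.961389064788818), 29.74488067626953) [[0.5312, -0.0938], [0.5263, -0.0908], [0.5375, -0.0727], [0.5425, -0.0757]]
white ((350.7432556152344, 211.54054260253906), (19.39908218383789, 7.39795446395874), 9.462322235107422) [[0.5192, 0.0921], [0.511, 0.0929], [0.5145, 0.1136], [0.5228, 0.113]]
white ((263.4590148925781, 208.45083618164062), (19.103042602539062, 5.884822845458984), 5.19442892074585) [[0.5159, -0.0016], [0.5093, -0.001], [0.5112, 0.0194], [0.5178, 0.0189]]
white ((190.40931701660156, 207.6554412841797), (19.219078063964844, 4.606820106506348), 30.25643539428711) [[0.5096, -0.0795], [0.5052, -0.0768], [0.516, -0.0595], [0.5205, -0.0622]]
white ((356.2919006347656, 190.35260009765625), (19.387290954589844, 5.3220014572143555), 8.746162414550781) [[0.4946, 0.0966], [0.4889, 0.097], [0.4921, 0.1175], [0.4978, 0.1171]]
white ((264.9558410644531, 186.0735321044922), (20.171178817749023, 5.522148132324219), 4.39870548248291) [[0.491, -0.0005], [0.4851, -0.0001], [0.4867, 0.0211], [0.4927, 0.0208]]
tile [[ 0.46200486 -0.13150408]
 [ 0.43451022  0.14109107]
 [ 0.54905666  0.1630795 ]
 [ 0.58079732 -0.12910155]]
vals [179 171 107] [ 98 102 110] [235 231 231] [ 98 100 109]
beam [[267.29998779296875, 114.80000305175781], [232.8000030517578, 255.6999969482422]] [[0.49562104 0.29280241]
 [0.66115374 0.25292756]] len 0.17026766521797568 mid [0.57838739 0.27286499 0.07      ] ang -13.543832780593869
```

View pics/crop.png

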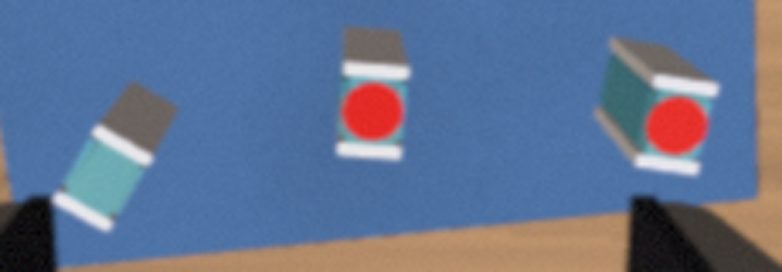

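The crop shows white strips at both ends of each top, which gives the yaws: middle reject closes along -5°, left reject -10°, good -32°. Strip spacing is 25–26 mm as expected, and the dots agree with the other views to about 3 mm. Next: move the rejects.

```bash
cat >> h.py <<'E'
def rv(deg):
    a=np.radians(deg);c,s=np.cos(a),np.sin(a)
    return R.from_matrix(np.array([[-s,c,0],[c,s,0],[0,0,-1]])).as_rotvec()
def st(t):
    s=robot.sense();print(t,round(s["clock"],2),"p",np.round(s["position"],4),"w",round(s["gripper_width"],4),"F",round(float(s["grip_force"]),1),"wf",np.round(s["wrist_force"],1),flush=True)
E
python3 - <<'E'
from h import *
for x,y,a,bx,by in((.505,.105,-10,.525,-.288),(.501,.0097,-5,.458,-.288)):
    robot.move_ptp((x,y,.14),rv(a)); robot.servo_line((x,y,.042),rate=.15); st("down")
    robot.move_gripper(0.0); st("grip")
    robot.servo_line((x,y,.15),rate=.15); st("up")
    robot.move_ptp((bx,by,.15),rv(-90)); st("over")
    if robot.sense()["gripper_width"]<.02: raise SystemExit("lost")
    robot.servo_line((bx,by,.0415),rate=.12); st("place")
    robot.move_gripper(.05); robot.servo_line((bx,by,.15),rate=.2); robot.move_gripper(.092); st("rel")
snap("side","s2.png"); snap("wrist","w2.png")
a=cv2.imread("pics/s2.png");b=cv2.imread("pics/w2.png");cv2.imwrite("pics/c2.png",np.hstack([cv2.resize(a[100:370,150:400],(400,432)),cv2.resize(b,(400,300),).copy() if 0 else cv2.copyMakeBorder(cv2.resize(b,(400,300)),0,132,0,0,0)]))
E
```

```text
down 6.29 p [0.5055 0.1051 0.0425] w 0.0917 F 0.0 wf [-0.8  0.4 -0.1]
grip 7.25 p [0.5051 0.105  0.042 ] w 0.03 F 30.0 wf [ 0.4 -0.1 -1.2]
up 8.12 p [0.5044 0.1049 0.1493] w 0.0298 F 30.0 wf [ 0.6 -0.2 -0.9]
over 9.57 p [ 0.5251 -0.2869  0.1498] w 0.03 F 30.0 wf [ 0.3  0.2 -0.6]
place 10.62 p [ 0.5256 -0.2883  0.0422] w 0.0297 F 30.0 wf [ 1.  -0.3 -1.1]
rel 12.56 p [ 0.525  -0.288   0.1501] w 0.0917 F 0.0 wf [ 0.4 -0.3 -0.3]
down 14.51 p [0.5015 0.0094 0.0424] w 0.0918 F 0.0 wf [0.5 1.  0.4]
grip 15.47 p [0.5011 0.0097 0.042 ] w 0.0301 F 30.0 wf [ 0.7 -0.5 -0.5]
up 16.33 p [0.5004 0.0097 0.1493] w 0.0298 F 30.0 wf [-0.7  0.6 -1.2]
over 17.48 p [ 0.458  -0.2872  0.1495] w 0.0298 F 30.0 wf [-0.   0.1 -0.7]
place 18.54 p [ 0.4585 -0.2882  0.0421] w 0.0299 F 30.0 wf [ 0.3 -0.4 -1.3]
rel 20.48 p [ 0.458  -0.288   0.1501] w 0.0921 F 0.0 wf [-0.8 -0.5 -0.3]
```

View pics/c2.png

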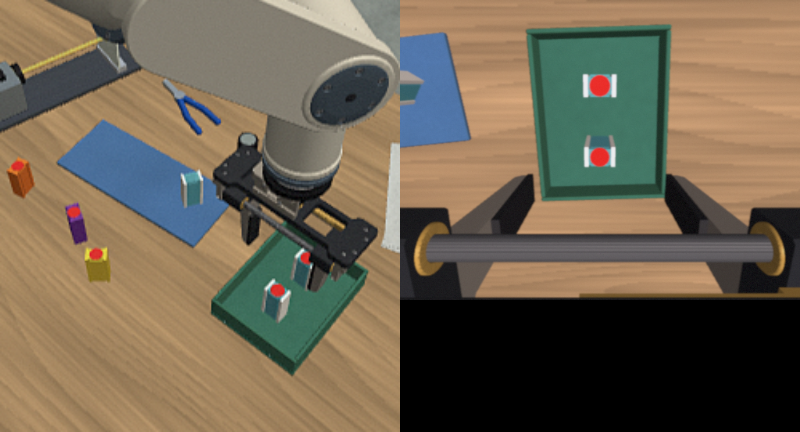

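Both rejects stand upright in the bin (dots at (600,86) and (600,157) in the right half), and the good blank is untouched. Next I'll re-measure the beam and the good blank from new wrist poses, to average out calibration error.

```bash
python3 - <<'E'
from h import *
def whites(im,K,M):
    hsv=cv2.cvtColor(im,cv2.COLOR_BGR2HSV); m=cv2.inRange(hsv,(0,0,165),(180,70,255))
    for c in cv2.findContours(m,0,2)[0]:
        if cv2.contourArea(c)>15:
            r=cv2.minAreaRect(c);w=plane(cv2.boxPoints(r),K,M,.068)[:,:2];
            if np.linalg.norm(w.mean(0)-[.5236,-.0764])<.03:
                e=w[1]-w[0];f=w[2]-w[1];l=e if e@e>f@f else f
                print(" white",w.mean(0).round(4),"len",np.linalg.norm(l).round(4),"dir",np.degrees(np.arctan2(l[1],l[0]))%180,np.array(r[0]).round())
def beam(im,K,M):
    hsv=cv2.cvtColor(im,cv2.COLOR_BGR2HSV)
    for c in cv2.findContours(cv2.inRange(hsv,(20,100,100),(34,255,255)),0,2)[0]:
        r=cv2.minAreaRect(c)
        if cv2.contourArea(c)>100 and max(r[1])>50:
            b=cv2.boxPoints(r);i=np.argsort(b[:,1]);e=np.array([b[i[:2]].mean(0),b[i[2:]].mean(0)]);w=plane(e,K,M,.07)
            print(" beam",e.round(1).tolist(),w[:,:2].round(4).tolist(),"len",np.linalg.norm(w[1]-w[0]).round(4),"mid",w.mean(0).round(4),"ang",np.degrees(np.arctan2(*(w[1]-w[0])[[1,0]]))%180)
for p,a,f in(((.515,-.077,.22),-32,whites),((.58,.275,.25),76.5,beam),((.58,.275,.25),-103.5,beam)):
    robot.move_ptp(p,rv(a)); robot.dwell(.4); n=f"w{int(a)}.png"
    print(p,a,robot.sense()["clock"]); f(*snap("wrist",n))
E
```

```text
(0.515, -0.077, 0.22) -32 21.8917
 white [ 0.5124 -0.0694] len 0.0195 dir 57.768455984586524 [249. 176.]
 white [ 0.5341 -0.0825] len 0.0204 dir 58.94110959920667 [276. 176.]
(0.58, 0.275, 0.25) 76.5 23.6917
 beam [[254.5, 91.0], [254.5, 252.0]] [[0.4951, 0.2934], [0.6607, 0.2535]] len 0.1704 mid [0.5779 0.2734 0.07  ] ang 166.44538152287313
(0.58, 0.275, 0.25) -103.5 26.7917
 beam [[256.1000061035156, 100.0], [253.89999389648438, 255.0]] [[0.6539, 0.255], [0.4934, 0.2958]] len 0.1656 mid [0.5736 0.2754 0.07  ] ang 165.71409772253446
```

```bash
python3 - <<'E'
from h import *
x,y=.5233,-.0760; bx,by=.5765,.2750
robot.move_ptp((x,y,.15),rv(-31.7)); robot.servo_line((x,y,.042),rate=.12); robot.dwell(.2)
robot.move_gripper(0.0); st("grip")
if not .027<robot.sense()["gripper_width"]<.033: raise SystemExit("bad grip")
robot.servo_line((x,y,.19),rate=.15); st("up")
robot.move_ptp((bx,by,.19),rv(76.2)); robot.dwell(.2); st("over")
robot.servo_line((bx,by,.074),rate=.1); robot.dwell(.5); st("hold")
im=[snap(n,n+"3.png")[0] for n in("scene","side","wrist")]
cv2.imwrite("pics/c3.png",np.hstack([cv2.resize(im[0][80:230,290:430],(400,428)),cv2.resize(im[1][70:220,110:250],(400,428))]))
E
```

```text
grip 30.67 p [ 0.5234 -0.076   0.042 ] w 0.0296 F 30.0 wf [ 0.2 -0.2 -0.6]
up 31.8 p [ 0.5226 -0.0759  0.1891] w 0.0302 F 30.0 wf [ 0.3  0.1 -0.9]
over 33.33 p [0.5768 0.274  0.1901] w 0.03 F 30.0 wf [ 0.5  0.8 -1.1]
hold 35.14 p [0.5765 0.2751 0.0741] w 0.0297 F 30.0 wf [-0.2  0.8 -0.7]
```

View pics/c3.png

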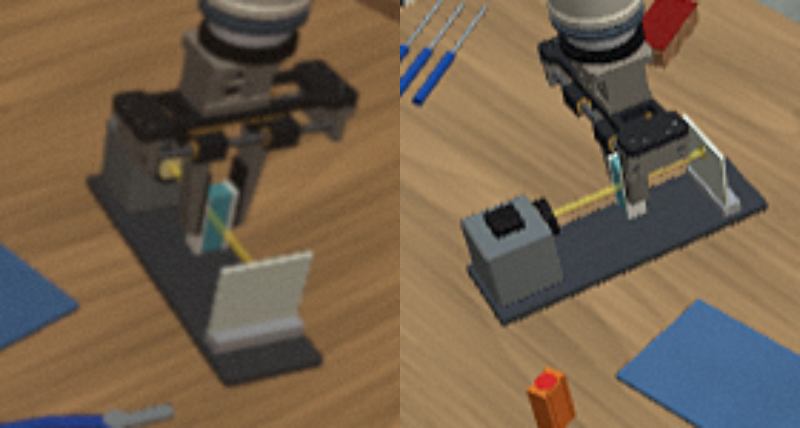

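View pics/wrist3.png

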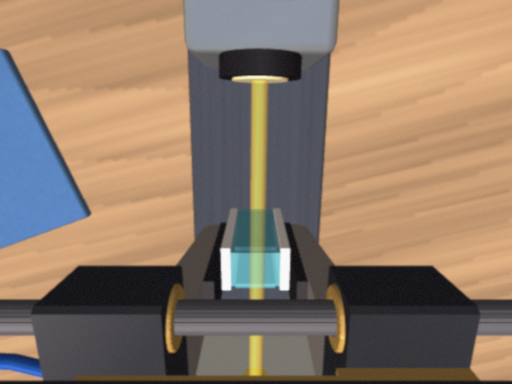

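The good blank is held upright, clear of the plate. The beam (column about 258) enters it centrally between the white sides at about 222 and 290, and the screen behind is lit. I'll check the residual offset in the same picture.

```bash
python3 - <<'E'
from h import *
im,K,M=snap("wrist"); s=robot.sense(); T=R.from_rotvec(s["eef_rot"]).as_matrix(); p=np.array(s["position"])
hsv=cv2.cvtColor(im,cv2.COLOR_BGR2HSV)
m=cv2.inRange(hsv,(20,100,100),(34,255,255))
uv=np.array([(np.flatnonzero(m[r,230:290]).mean()+230,r) for r in range(90,200) if m[r,230:290].any()])
w=(plane(uv,K,M,.07)-p)@T; k=np.polyfit(w[:,0],w[:,1],1); print("beam: offset in tool y at TCP (mm)",k[1]*1e3,"angle deg",np.degrees(np.arctan(k[0])))
wm=cv2.inRange(hsv,(0,0,165),(180,70,255)); wm[:235]=0;wm[300:]=0;wm[:,:210]=0;wm[:,300:]=0
for c in cv2.findContours(wm,0,2)[0]:
    if cv2.contourArea(c)>30:
        x,y,a,h=cv2.boundingRect(c); print("white top",(x,y,a,h),((plane([(x,y),(x+a,y+h)],K,M,.1)-p)@T)[:,:2].round(4).tolist())
print("lens x tool",((plane([(259,80)],K,M,.07)-p)@T).round(4), s["clock"])
E
```

```text
beam: offset in tool y at TCP (mm) 0.4226266064694466 angle deg 0.42486306391756384
white top (249, 253, 16, 35) [[0.0097, -0.0034], [-0.0073, 0.0037]]
white top (279, 248, 11, 43) [[0.012, 0.0096], [-0.0088, 0.015]]
white top (220, 248, 12, 43) [[0.012, -0.0159], [-0.0088, -0.0111]]
lens x tool [[0.0835 0.001  0.004 ]] 35.3417
```

```bash
python3 -c "
from h import *
st('end'); print(robot.finish_job())"
```

```text
end 35.34 p [0.5765 0.275  0.074 ] w 0.0297 F 30.0 wf [-0.5  1.  -0.9]
the job is handed in; nothing more can be done
None
```

The job is handed in at 35 s: both rejects stand upright in the scrap bin, and the good blank is held by its frosted faces in the beam, midway between lamp and screen and centred to about 1 mm by the wrist camera.

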